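# Sort the mixed-up sample boxes onto their plate piles

## Robot

A 6-joint arm with a two-finger parallel gripper is mounted at the origin on the work surface. World frame = base frame: x ahead of the robot, y to its left, z up, the work surface at z = 0. Lengths are in m, angles in rad, forces in N, time in s.
With the tool pointing down it reaches from about 0.375 to 0.9 m from the base axis. Payload 3.1 kg.
Tool frame: the origin (TCP) lies midway between the tips of the shut fingers; the grasp point (between the pads) lies grip_point_offset behind it (grip_point_offset is the distance from the TCP to the grasp point, in m); y points along the fingers, z is the direction in which the jaws open and shut, and the axes are right-handed (so a half turn about y gives the same grasp; the last joint's range is limited). The gripper opens to 87 mm and grips with 3 to 60 N. Pads are 19 mm wide; open, the fingers measure 117 mm over their backs; the gripper's body (75 mm by 190 mm) begins 51 mm behind the grasp point.
Start: joints at [-1.448, 0.527, 1.433, -0, 1.181, -0.178], TCP at [0.186, -0.597, 0.187] pointing down, gripper open.
Joint ranges: [-3.08, 3.08], [-0.75, 2.2], [0.22, 2.44], [-1.43, 4.57], [0, 2.65], [-2.85, 2.85]. Speed limits (rad/s): [2.79, 2.79, 3.14, 3.14, 3.14, 3.14].

## Interface

Orientations are given as a unit quaternion [x, y, z, w].
In Python, from rig import * gives the robot as it stands.
- The arm moves only by the tool jog_arm, never from a script. Its argument "increments" is a list that holds one entry, the list of rows, each a list of 7 numbers: the turn, a rotation vector about the world's x, y, z in degrees, then the shift along the world's x, y, z in m, then the closure, from -1 (fully open) to 1 (shut), so that 0 is half open. In form: [[[rx, ry, rz, x, y, z, jaw], ...]]. A call has 1 to 8 rows; each row is the pose to reach, as a shift and turn from the pose measured when the call began; what a row does not reach only later rows make up. A row lasts 1/10 s, in which the tool goes at most 50 mm and 8.59 degrees, less where a joint would pass 70% of its speed; a pose out of reach is approached as far as the arm can. A call with a gripper value outside its range is refused whole. The fingers move at their own pace and stop on an object; "squeeze" is the grip in N (left out, the last holds). Time passes only in rows, so rows that repeat a pose let the fingers close. It gives the time, the measured TCP pose, the force and the opening at its end, in the units of the state.
- get_obs(): the state, without advancing time (a new reading comes with each control period).
- camera(name): name is "side" or "top" or "wrist"; returns the picture (420x560x3 uint8, red, green, blue); there is no depth.
- camera_info(name): a dict with "K" (3x3 intrinsics, pixels), "k1" (the pictures are not rectified: a ray, as slopes to the right and down, at radius r is drawn at 1 + k1 r^2 times it, then the intrinsics apply), "R" (3x3) and "t" (3): a world point X has camera coordinates R X + t. Camera axes: x right, y down, z forward; pixel columns grow to the right and rows downward; lengths in m; the calibration is good to about 2 mm. A picture is of the moment at which its call begins: read the wrist's pose just before it. camera_info takes no time and is no camera call; for the wrist camera it gives the pose at the moment of the call.
- hand_in(): hands the job in, once; it reports no verdict.
The state is a dict: "time": time; "q": joint angles; "joint_velocities": joint speeds; "joint_torque": joint torques, N m; "position": TCP position; "tool_rot": TCP orientation; "ft_force": force on the tool from outside, world axes, zero at the start; "moment": the same for the moment, N m; "grip_width": finger opening in m.
Only numpy, scipy, OpenCV 4.12 (cv2) and the standard library are available. Lean on these libraries where they do the work, as an engineer would, in place of code of your own. Each camera call takes 0.05 s, during which the arm holds its last target.

## Task

The three sample boxes were each put on the wrong pile of assay plates: move every box onto the pile of plates of its own colour, upright, centred and square with the pile, and let go of it. Use the empty dark pad to park a box while you make room; never stand a box on the bare bench, and never let boxes touch or stack on each other. The piles differ in height, so lower each box gently until it touches and do not drop it; leave the flask, the jar and the tip box where they are.

Things in the scene. Friction and masses are not known exactly. Their poses are not given: they have to be found in the camera images.
- box_orange_center (a point): Centre (26 mm above its underside) of the loose freezer sample box with the orange lid: rigid block 56 mm wide (its x) by 96 mm long (its y) by 52 mm high (z up), white body, lid top 18 mm orange with a white paper label on top, about 0.13 to 0.25 kg. Gripped across its 56 mm width with the fingers at its centre height. At the start it stands roughly in the middle of a pile of another colour, with about the pile's yaw. Turned by half a turn it counts the same.
- box_green_center (a point): Centre (26 mm above its underside) of the loose freezer sample box with the green lid: rigid block 56 mm wide (its x) by 96 mm long (its y) by 52 mm high (z up), white body, lid top 18 mm green with a white paper label on top, about 0.13 to 0.25 kg. Gripped across its 56 mm width with the fingers at its centre height. At the start it stands roughly in the middle of a pile of another colour, with about the pile's yaw. Turned by half a turn it counts the same.
- box_blue_center (a point): Centre (26 mm above its underside) of the loose freezer sample box with the blue lid: rigid block 56 mm wide (its x) by 96 mm long (its y) by 52 mm high (z up), white body, lid top 18 mm blue with a white paper label on top, about 0.13 to 0.25 kg. Gripped across its 56 mm width with the fingers at its centre height. At the start it stands roughly in the middle of a pile of another colour, with about the pile's yaw. Turned by half a turn it counts the same.
- pile_orange_top (a point): Centre of the top face of the fixed pile of sealed plates with orange covers and skirts: 86 mm (its x) by 128 mm (its y), z up; flat hard top, 37 to 73 mm above the bench, different at each start. The three piles and the dark pad lie in four spots that are shuffled; at the start each pile carries one box, which leaves a border in orange about 15 mm wide showing all round.
- pile_green_top (a point): Centre of the top face of the fixed pile of sealed plates with green covers and skirts: 86 mm (its x) by 128 mm (its y), z up; flat hard top, 37 to 73 mm above the bench, different at each start. The three piles and the dark pad lie in four spots that are shuffled; at the start each pile carries one box, which leaves a border in green about 15 mm wide showing all round.
- pile_blue_top (a point): Centre of the top face of the fixed pile of sealed plates with blue covers and skirts: 86 mm (its x) by 128 mm (its y), z up; flat hard top, 37 to 73 mm above the bench, different at each start. The three piles and the dark pad lie in four spots that are shuffled; at the start each pile carries one box, which leaves a border in blue about 15 mm wide showing all round.
- pad_top (a point): Centre of the top face of the fixed, empty dark parking pad: 100 mm (its x) by 140 mm (its y), z up; flat, 12 mm above the bench. The free spot.
- flask_center (a point): Half-way up (56 mm) a loose small glass flask, 62 mm wide, 112 mm tall. A bystander, to be left alone.
- jar_center (a point): Half-way up (42 mm) a loose amber jar with a red cap, 58 mm wide, 85 mm tall. A bystander, to be left alone.
- tipbox_center (a point): Half-way up (29 mm) a loose grey tip box with a pale, frosted lid, 62 x 82 x 58 mm. A bystander, to be left alone.
Things that resemble listed ones, but are neither listed nor needed, are in the scene too. Leave any pink or yellow look-alike of the part that bears box_orange_center alone. What is shaped like the part that bears box_blue_center but pink is not meant.

How it is judged:
On the way:
1. one of the boxes has been parked on the dark pad, upright, released and at rest (centre within 45 mm of the pad's) (((horizontal distance between box_orange_center and pad_top below 0.045 m and z of box_orange_center in the frame of pad_top between 0.022 and 0.03 m and angle between the y axis of box_orange_center and the y axis of pad_top, either way round below 9 rad and angle between box_orange_center's own z axis and vertical below 0.06 rad and linear speed of box_orange below 0.02 m/s and contact force between the fingers and box_orange below 0.1 N) or (horizontal distance between box_green_center and pad_top below 0.045 m and z of box_green_center in the frame of pad_top between 0.022 and 0.03 m and angle between the y axis of box_green_center and the y axis of pad_top, either way round below 9 rad and angle between box_green_center's own z axis and vertical below 0.06 rad and linear speed of box_green below 0.02 m/s and contact force between the fingers and box_green below 0.1 N) or (horizontal distance between box_blue_center and pad_top below 0.045 m and z of box_blue_center in the frame of pad_top between 0.022 and 0.03 m and angle between the y axis of box_blue_center and the y axis of pad_top, either way round below 9 rad and angle between box_blue_center's own z axis and vertical below 0.06 rad and linear speed of box_blue below 0.02 m/s and contact force between the fingers and box_blue below 0.1 N))), for 0.2 s.
At the end, for the whole second after the job is handed in: Each box stands on the pile of its own colour: centre within 13 mm of the pile's, long sides parallel within 9 degrees (either way round), upright, its underside on the pile's top, released and at rest (horizontal distance between box_orange_center and pile_orange_top below 0.013 m and z of box_orange_center in the frame of pile_orange_top between 0.022 and 0.03 m and angle between the y axis of box_orange_center and the y axis of pile_orange_top, either way round below 0.16 rad and angle between each of box_orange_center, box_green_center, box_blue_center's own z axis and vertical below 0.06 rad and linear speed of each of box_orange, box_green, box_blue below 0.02 m/s and contact force between the fingers and box_orange below 0.1 N and horizontal distance between box_green_center and pile_green_top below 0.013 m and z of box_green_center in the frame of pile_green_top between 0.022 and 0.03 m and angle between the y axis of box_green_center and the y axis of pile_green_top, either way round below 0.16 rad and contact force between the fingers and box_green below 0.1 N and horizontal distance between box_blue_center and pile_blue_top below 0.013 m and z of box_blue_center in the frame of pile_blue_top between 0.022 and 0.03 m and angle between the y axis of box_blue_center and the y axis of pile_blue_top, either way round below 0.16 rad and contact force between the fingers and box_blue below 0.1 N); the robot touches nothing.
It fails at once if a box is dropped, thrown or knocked (moves faster than 0.45 m/s without being held; a fall of about 10 mm) ((linear speed of box_orange above 0.45 m/s and contact force between the fingers and box_orange below 0.1 N) or (linear speed of box_green above 0.45 m/s and contact force between the fingers and box_green below 0.1 N) or (linear speed of box_blue above 0.45 m/s and contact force between the fingers and box_blue below 0.1 N)).
It fails at once if a box is tipped over or stands on the bare bench (angle between any of box_orange_center, box_green_center, box_blue_center's own z axis and vertical above 0.5 rad or height (world z) of any of box_orange_center, box_green_center, box_blue_center below 0.0295 m).
It fails at once if a box lands hard (faster than 0.35 m/s when less than 5 mm above a pile or the pad) ((z of box_orange_center in the frame of pile_orange_top below 0.031 m and horizontal distance between box_orange_center and pile_orange_top below 0.06 m and linear speed of box_orange above 0.35 m/s) or (z of box_orange_center in the frame of pile_green_top below 0.031 m and horizontal distance between box_orange_center and pile_green_top below 0.06 m and linear speed of box_orange above 0.35 m/s) or (z of box_orange_center in the frame of pile_blue_top below 0.031 m and horizontal distance between box_orange_center and pile_blue_top below 0.06 m and linear speed of box_orange above 0.35 m/s) or (z of box_orange_center in the frame of pad_top below 0.031 m and horizontal distance between box_orange_center and pad_top below 0.06 m and linear speed of box_orange above 0.35 m/s) or (z of box_green_center in the frame of pile_orange_top below 0.031 m and horizontal distance between box_green_center and pile_orange_top below 0.06 m and linear speed of box_green above 0.35 m/s) or (z of box_green_center in the frame of pile_green_top below 0.031 m and horizontal distance between box_green_center and pile_green_top below 0.06 m and linear speed of box_green above 0.35 m/s) or (z of box_green_center in the frame of pile_blue_top below 0.031 m and horizontal distance between box_green_center and pile_blue_top below 0.06 m and linear speed of box_green above 0.35 m/s) or (z of box_green_center in the frame of pad_top below 0.031 m and horizontal distance between box_green_center and pad_top below 0.06 m and linear speed of box_green above 0.35 m/s) or (z of box_blue_center in the frame of pile_orange_top below 0.031 m and horizontal distance between box_blue_center and pile_orange_top below 0.06 m and linear speed of box_blue above 0.35 m/s) or (z of box_blue_center in the frame of pile_green_top below 0.031 m and horizontal distance between box_blue_center and pile_green_top below 0.06 m and linear speed of box_blue above 0.35 m/s) or (z of box_blue_center in the frame of pile_blue_top below 0.031 m and horizontal distance between box_blue_center and pile_blue_top below 0.06 m and linear speed of box_blue above 0.35 m/s) or (z of box_blue_center in the frame of pad_top below 0.031 m and horizontal distance between box_blue_center and pad_top below 0.06 m and linear speed of box_blue above 0.35 m/s)).
It fails at once if two boxes touch or are stacked (contact force between box_orange and box_green above 0.3 N or contact force between any of box_green, box_orange and box_blue above 0.3 N).
It fails at once if the flask, the jar or the tip box is disturbed (moved 15 mm) (distance of any of flask_center, jar_center, tipbox_center from where it was at the start of the episode above 0.015 m).
It also fails if it takes over 106 s, if anything falls off the work surface, if the arm or the gripper's body presses on something with over 40 N, if the wrist force passes 120 N, or if a joint passes its speed limit or range.

## Working session

There is one attempt and no reset: what is moved stays moved. The work goes in short steps, Python scripts to look and compute and a tool call to move; the robot and the scene stay as the last step left them, time stands still between calls to the robot, and variables do not carry over. Pictures are saved under pics/ and viewed, and the job is handed in when it is done.

Besides the shell and the picture viewer there is one more tool, called after ">>>" as name(argument=value, ...), one argument or row to a line, values as JSON. jog_arm: Moves the arm, as the interface text tells. Its arguments: {"type":"object","properties":{"increments":{"type":"array","items":{"type":"array","items":{"type":"array","items":{"type":"number"}}}},"squeeze":{"type":"number"}},"required":["increments"]}

```bash
ls; mkdir -p pics; python3 - <<'E'
from rig import *
import cv2
print(get_obs())
for n in ["side","top","wrist"]:
    i=camera_info(n); print(n,i)
    cv2.imwrite(f"pics/{n}0.png",cv2.cvtColor(camera(n),cv2.COLOR_RGB2BGR))
E
```

```text
pics
{'time': 0.0, 'q': array([-1.44745784e+00,  5.28459263e-01,  1.43385884e+00, -2.94419109e-05,
        1.18136950e+00, -1.78509644e-01]), 'joint_velocities': array([ 0.00143381,  0.00096177,  0.00031259, -0.00022088, -0.00243511,
        0.00019352]), 'joint_torque': array([-1.25143910e-03, -4.40046430e+01, -1.76588684e+01,  6.31138030e-02,
        5.81175741e-02, -1.55154785e-04]), 'position': array([ 0.18571968, -0.59595637,  0.18628976]), 'tool_rot': array([-0.1063078 ,  0.69980847, -0.69832715,  0.10632941]), 'ft_force': array([-0.72280951, -0.1605513 ,  0.39490923]), 'moment': array([-0.02855455, -0.0227895 ,  0.00357024]), 'grip_width': 0.0869969651646545}
side {'K': array([[417.19399551,   0.        , 284.28114321],
       [  0.        , 417.19399551, 208.33460422],
       [  0.        ,   0.        ,   1.        ]]), 'k1': -0.08745556999920985, 'R': array([[-0.75113987, -0.65990213, -0.01783498],
       [-0.35160112,  0.42278713, -0.8352411 ],
       [ 0.55871778, -0.62111209, -0.54959459]]), 't': array([0.33634062, 0.2596575 , 0.78035524])}
top {'K': array([[539.72669865,   0.        , 280.77134162],
       [  0.        , 539.72669865, 204.31252237],
       [  0.        ,   0.        ,   1.        ]]), 'k1': -0.12537397333531508, 'R': array([[-0.01745993, -0.99963578, -0.02057825],
       [-0.99438215,  0.01950982, -0.10403606],
       [ 0.10439965,  0.01864618, -0.99436062]]), 't': array([-0.03137483,  0.49767005,  1.46699274])}
wrist {'K': array([[308.81414675,   0.        , 274.73540717],
       [  0.        , 308.81414675, 212.724392  ],
       [  0.        ,   0.        ,   1.        ]]), 'k1': -0.04838118156906222, 'R': array([[ 0.29797579, -0.95456702, -0.00349864],
       [-0.92407992, -0.2893741 ,  0.24967764],
       [-0.23934646, -0.07116487, -0.96832269]]), 't': array([-0.62313122, -0.03218988,  0.3909735 ])}
```

View pics/top0.png

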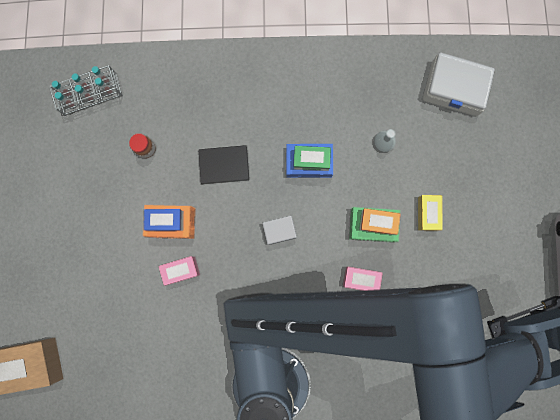

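View pics/side0.png

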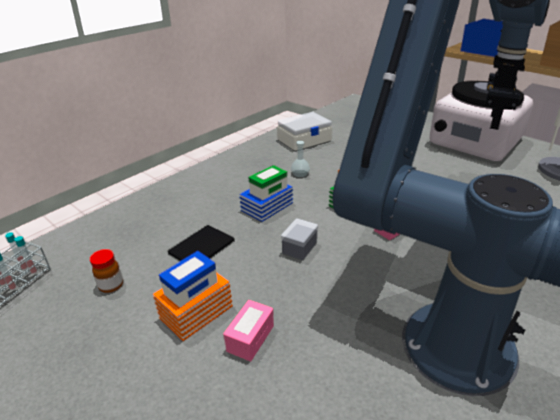

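View pics/wrist0.png

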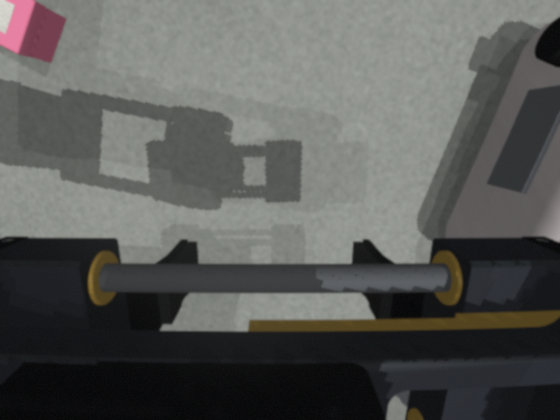

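Top view shows the blue box (162,220) on the orange pile, the green box (312,158) on the blue pile, the orange box (380,221) on the green pile, and the empty pad at (224,165). The look-alikes are pink at (178,270) and (363,279) and yellow at (431,212). The grey tip box is at (279,230), the jar at (140,145) and the flask at (385,142).

```bash
cat > h.py <<'E'
import numpy as np, cv2
def ray(I,p):
    n=cv2.undistortPoints(np.array([[p]],float),I['K'],np.array([I['k1'],0,0,0,0]))[0,0]
    # k1 model: drawn = r*(1+k1 r^2), same as OpenCV
    d=I['R'].T@np.array([n[0],n[1],1.]); o=-I['R'].T@I['t']; return o,d
def plane(I,p,z):
    o,d=ray(I,p); return o+d*(z-o[2])/d[2]
def tri(I1,p1,I2,p2):
    o1,d1=ray(I1,p1);o2,d2=ray(I2,p2)
    A=np.stack([d1,-d2],1); s=np.linalg.lstsq(A,o2-o1,rcond=None)[0]
    a=o1+s[0]*d1;b=o2+s[1]*d2; return (a+b)/2,np.linalg.norm(a-b)
def proj(I,X):
    c=I['R']@X+I['t']; n=c[:2]/c[2]; n=n*(1+I['k1']*(n@n)); return (I['K']@np.append(n,1))[:2]
R={'orange':(5,18),'yellow':(22,35),'green':(50,75),'blue':(105,125),'pink':(160,176)}
def mask(img,c):
    h=cv2.cvtColor(img,cv2.COLOR_RGB2HSV); a,b=R[c]
    return cv2.inRange(h,(a,110,50),(b,255,255))
def white(img):
    h=cv2.cvtColor(img,cv2.COLOR_RGB2HSV); return cv2.inRange(h,(0,0,185),(180,50,255))
def blobs(m,amin=60):
    n,l,s,c=cv2.connectedComponentsWithStats(m)
    return [(c[i].round(1),s[i].tolist(),l==i) for i in range(1,n) if s[i][4]>=amin]
E
python3 - <<'E'
from rig import *
from h import *
for n in ['top','side']:
    im=cv2.cvtColor(cv2.imread(f'pics/{n}0.png'),cv2.COLOR_BGR2RGB); I=camera_info(n)
    for c in ['orange','green','blue','pink']:
        for b in blobs(mask(im,c)): 
            ct=max(cv2.findContours(b[2].astype(np.uint8),0,2)[0],key=cv2.contourArea)
            r=cv2.minAreaRect(ct); print(n,c,b[0],b[1], np.round(r[0],1),np.round(r[1],1),round(r[2],1), )
    print(n,'white',[(b[0].tolist(),b[1][2:]) for b in blobs(white(im),40) if b[0][1]>100])
im=cv2.imread('pics/top0.png'); cv2.imwrite('pics/topc.png',cv2.resize(im[130:300,130:450],None,fx=2.5,fy=2.5,interpolation=cv2.INTER_CUBIC))
im=cv2.imread('pics/side0.png'); cv2.imwrite('pics/sidec.png',cv2.resize(im[150:350,140:360],None,fx=2.9,fy=2.9,interpolation=cv2.INTER_CUBIC))
E
```

```text
top orange [145.7 147.9] [134, 137, 18, 18, 75] [144.3 147.3] [10.8 19.2] 40.6
top orange [174.7 223. ] [143, 205, 52, 33, 758] [168.6 221.3] [50.4 32.2] 2.0
top orange [379.9 221.4] [361, 209, 39, 26, 505] [380.2 221.5] [36.9 22.1] 7.6
top green [306.8 154.1] [295, 146, 29, 18, 84] [309.  154.5] [28. 17.] -0.0
top blue [305.8 162. ] [286, 144, 47, 33, 620] [309. 160.] [32. 46.] 90.0
top blue [161.9 219.1] [144, 209, 36, 22, 458] [161.5 219.5] [21. 35.] 90.0
top white [([390.5, 133.0], [8, 9, 50]), ([312.1, 156.3], [23, 12, 258]), ([432.0, 212.0], [11, 22, 232]), ([161.0, 219.0], [23, 12, 254]), ([380.6, 220.9], [24, 14, 256]), ([279.2, 229.2], [33, 28, 616]), ([177.2, 270.4], [24, 17, 252]), ([363.1, 279.2], [24, 15, 264]), ([12.0, 369.9], [26, 22, 451])]
side orange [545.8  54.7] [524, 21, 36, 56, 1152] [541.5  48.5] [55. 35.] 90.0
side orange [466.8  54.8] [445, 43, 49, 21, 379] [470.2  52.6] [48.8 14.9] 11.3
side orange [106.  270.9] [92, 260, 27, 19, 280] [105.8 270.4] [14.5 25.9] 71.6
side orange [192.1 308.1] [153, 272, 80, 69, 2096] [195.9 307.2] [56.4 76.5] 73.8
side orange 
[... 507 characters left out ...]
6.6 205. ] [14.1 51.6] 81.1
side blue [267.  209.2] [241, 198, 52, 20, 100] [267.5 208.9] [14.2 51.8] 80.9
side blue [187.2 272.3] [159, 250, 56, 44, 953] [187.1 270.9] [26.6 54.8] 57.1
side blue [197.8 287.7] [188, 279, 21, 18, 137] [198.1 287.6] [ 5.5 24.4] 56.3
side pink [386.2 233.8] [375, 229, 24, 11, 112] [385.9 234.5] [23.5  7.5] 12.1
side pink [248.9 334.2] [224, 301, 49, 60, 1224] [248.5 329.2] [37.1 60. ] 32.9
side white [([462.7, 106.3], [55, 24, 482]), ([516.1, 110.1], [30, 26, 256]), ([160.2, 173.3], [322, 131, 4837]), ([267.4, 173.3], [22, 11, 118]), ([299.2, 229.3], [35, 23, 470]), ([3.7, 243.6], [12, 20, 140]), ([186.4, 268.0], [32, 21, 315]), ([248.1, 320.3], [29, 28, 403])]
```

View pics/topc.png

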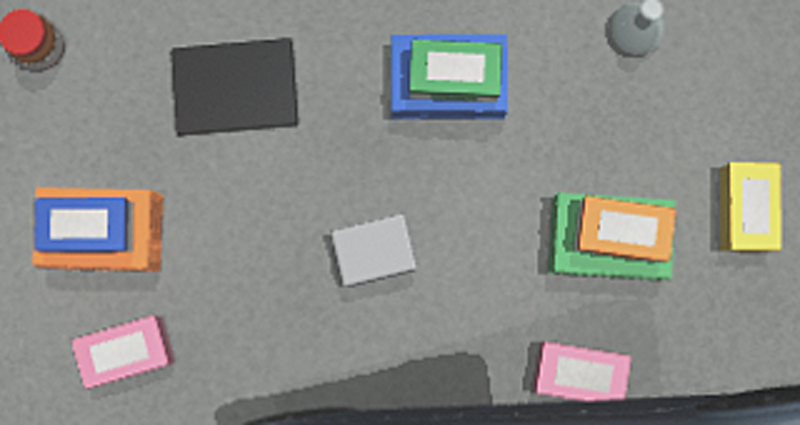

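View pics/sidec.png

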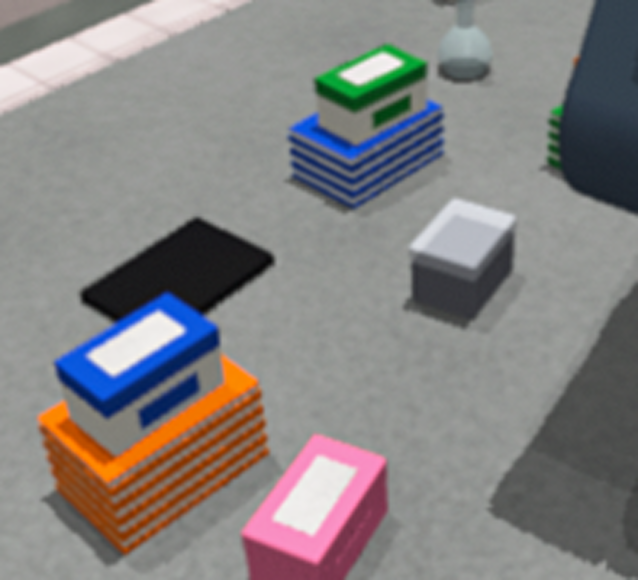

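```bash
python3 - <<'E'
from rig import *
from h import *
T=camera_info('top');S=camera_info('side')
for n,a,b in [('green',(312.1,156.3),(267.4,173.3)),('blue',(161,219),(186.4,268)),('pink',(177.2,270.4),(248.1,320.3)),('tip',(279.2,229.2),(299.2,229.3))]:
    X,e=tri(T,a,S,b);print(n,X.round(4),'gap',round(e,4))
print('orange@.11',plane(T,(380.6,220.9),.11).round(4))
# pad
im=cv2.cvtColor(cv2.imread('pics/top0.png'),cv2.COLOR_BGR2RGB)
h=cv2.cvtColor(im,cv2.COLOR_RGB2GRAY); m=(h<60).astype(np.uint8); m[:, :190]=0;m[:,260:]=0;m[200:]=0
r=cv2.minAreaRect(max(cv2.findContours(m,0,2)[0],key=cv2.contourArea));print(r)
P=np.array([plane(T,p,.012)[:2] for p in cv2.boxPoints(r)]);print(P.round(4),P.mean(0).round(4),[np.linalg.norm(P[i]-P[(i+1)%4]).round(4) for i in range(4)])
for n,p in [('flask base',(385,146)),('yellow',(432,212)),('pink2',(363,279)),('jar',(140,143))]: print(n,plane(T,p,.06).round(3))
E
```

```text
green [ 0.6162 -0.1263  0.1028] gap 0.0029
blue [0.4557 0.2723 0.1188] gap 0.0026
pink [0.3206 0.2448 0.0467] gap 0.0028
tip [ 0.4276 -0.035   0.0522] gap 0.0023
orange@.11 [ 0.4397 -0.3011  0.11  ]
((247.92453002929688, 175.76414489746094), (1.923047661781311, 7.28010892868042), 15.945395469665527)
[[0.5719 0.0561]
 [0.5917 0.0503]
 [0.5901 0.0451]
 [0.5703 0.051 ]] [0.581  0.0506] [np.float64(0.0206), np.float64(0.0054), np.float64(0.0206), np.float64(0.0054)]
flask base [ 0.648 -0.329  0.06 ]
yellow [ 0.464 -0.451  0.06 ]
pink2 [ 0.289 -0.257  0.06 ]
jar [0.672 0.347 0.06 ]
```

```bash
python3 - <<'E'
import rig
from rig import *
from h import *
from scipy.spatial.transform import Rotation as Ro
print([k for k in dir(rig) if not k.startswith('_')])
try: print(grip_point_offset)
except Exception as e: print(e)
W=camera_info('wrist');o=get_obs();M=Ro.from_quat(o['tool_rot']).as_matrix()
print('tool axes cols',M.round(3)); c=-W['R'].T@W['t'];print('cam',c.round(3),'cam in tool',(M.T@(c-o['position'])).round(3),'view dir in tool',(M.T@W['R'][2]).round(3),'img right',(M.T@W['R'][0]).round(3))
T=camera_info('top')
im=cv2.cvtColor(cv2.imread('pics/top0.png'),cv2.COLOR_BGR2RGB)
g=cv2.cvtColor(im,cv2.COLOR_RGB2GRAY); print(g[150:180:6,195:255:6])
m=(g<70).astype(np.uint8); m[:, :190]=0;m[:,260:]=0;m[200:]=0;m[:135]=0
r=cv2.minAreaRect(max(cv2.findContours(m,0,2)[0],key=cv2.contourArea));print(r)
P=np.array([plane(T,p,.012)[:2] for p in cv2.boxPoints(r)]);print(P.round(4),P.mean(0).round(4),[np.linalg.norm(P[i]-P[(i+1)%4]).round(4) for i in range(4)])
E
```

```text
['Unreachable', 'camera', 'camera_info', 'get_obs', 'grip_point_offset', 'hand_in']
0.0187
tool axes cols [[-0.955 -0.     0.297]
 [-0.297  0.002 -0.955]
 [-0.    -1.    -0.002]]
cam [ 0.25  -0.576  0.385] cam in tool [-0.067 -0.198 -0.   ] view dir in tool [ 0.25   0.968 -0.001] img right [-0.001  0.002  1.   ]
[[143  66  71  71  71  73  71  74  73 150]
 [148  69  71  71  72  74  73  73  76 147]
 [143  71  71  71  72  72  72  77  77 153]
 [143  66  70  72  75  73  75  77  78 138]
 [145  70  72  74  74  74  74  78  78 129]]
((203.7825927734375, 157.62477111816406), (16.59844207763672, 34.408447265625), 35.134193420410156)
[[0.6102 0.2233]
 [0.6901 0.1667]
 [0.6614 0.1279]
 [0.5819 0.1845]] [0.6359 0.1756] [np.float64(0.0979), np.float64(0.0483), np.float64(0.0976), np.float64(0.048)]
```

>>> jog_arm(
  increments=[
    [[0,0,0,0,0.02,0.05,-1],[0,0,72.7,0.43,0.39,0.09,-1],[0,0,72.7,0.43,0.39,0.09,-1],[0,0,72.7,0.43,0.39,0.09,-1],[0,0,72.7,0.43,0.39,0.09,-1],[0,0,72.7,0.43,0.39,0.09,-1],[0,0,72.7,0.43,0.39,0.09,-1],[0,0,72.7,0.43,0.39,0.09,-1]],
  ],
  squeeze=20,
)

```text
time: 0.95
position: [0.451, -0.3476, 0.2599]
tool_rot: [-0.444, 0.551, -0.55, 0.444]
ft_force: [0.4, -1.3, 0.3]
grip_width: 0.0868
```

>>> jog_arm(
  increments=[
    [[0,0,12.3,0.165,0.141,0.016,-1],[0,0,12.3,0.165,0.141,0.016,-1],[0,0,12.3,0.165,0.141,0.016,-1],[0,0,12.3,0.165,0.141,0.016,-1],[0,0,12.3,0.165,0.141,0.016,-1],[0,0,12.3,0.165,0.141,0.016,-1],[0,0,12.3,0.165,0.141,0.016,-1]],
  ],
)

```text
time: 1.65
position: [0.6151, -0.2069, 0.2752]
tool_rot: [0.501, -0.501, 0.498, -0.5]
ft_force: [-0.5, -0.6, 0.2]
grip_width: 0.0868
```

```bash
cat > look.py <<'E'
import sys,pickle
from rig import *
from h import *
tag=sys.argv[1]
for n in sys.argv[2:]:
    I=camera_info(n); im=camera(n)
    cv2.imwrite(f'pics/{n}_{tag}.png',cv2.cvtColor(im,cv2.COLOR_RGB2BGR)); pickle.dump((I,im),open(f'pics/{n}_{tag}.pkl','wb'))
o=get_obs(); from scipy.spatial.transform import Rotation as Ro
z=Ro.from_quat(o['tool_rot']).as_matrix()[:,2]
print(o['time'],o['position'].round(4),'yaw',np.degrees(np.arctan2(z[1],z[0])).round(2),o['ft_force'].round(2),o['grip_width'].round(4))
E
python3 look.py 1 wrist side top
```

```text
Traceback (most recent call last):
  File "look.py", line 10, in <module>
    print(o['time'],o['position'].round(4),'yaw',np.degrees(np.arctan2(z[1],z[0])).round(2),o['ft_force'].round(2),o['grip_width'].round(4))
                                                                                                                   ^^^^^^^^^^^^^^^^^^^^^
AttributeError: 'float' object has no attribute 'round'
```

View pics/wrist_1.png

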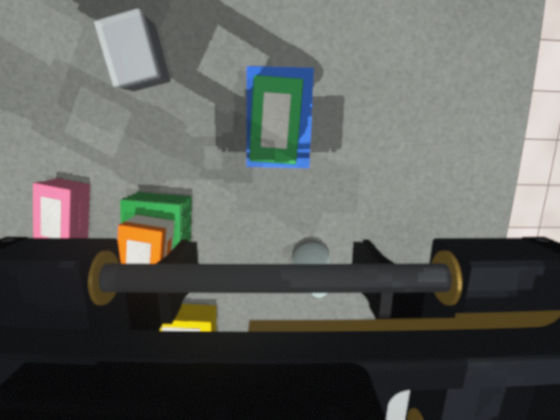

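View pics/side_1.png

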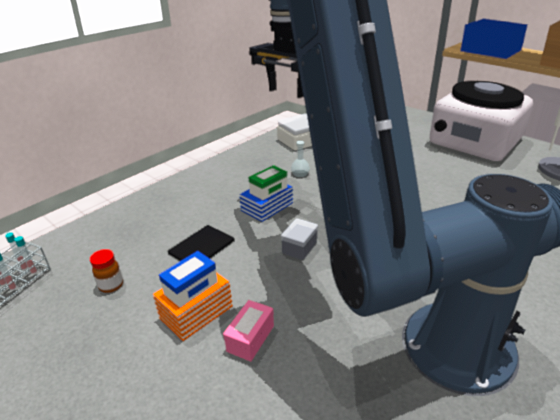

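Wrist view: the blue pile is around (280,117) with the green lid at (277,118). The nadir falls inside the pile, so no pile sides show.

```bash
sed -i "s/o\['grip_width'\].round(4)/round(o['grip_width'],4)/" look.py
cat > quad.py <<'E'
from h import *
def quad(I,m,z,roi=None,closek=7):
    m=m.copy()
    if roi is not None:
        k=np.zeros_like(m);x0,y0,x1,y1=roi;k[y0:y1,x0:x1]=1;m=m*k
    m=cv2.morphologyEx(m,cv2.MORPH_OPEN,np.ones((2,2),np.uint8))
    m=cv2.morphologyEx(m,cv2.MORPH_CLOSE,np.ones((closek,closek),np.uint8))
    ct=max(cv2.findContours(m,0,1)[0],key=cv2.contourArea)
    P=np.array([plane(I,p[0].astype(float),z)[:2] for p in cv2.convexHull(ct)])
    r=cv2.minAreaRect((P*1000).astype(np.float32)); (w,h),a=r[1],r[2]
    # angle of the long axis relative to world y
    b=cv2.boxPoints(r);e=[b[1]-b[0],b[2]-b[1]];l=max(e,key=np.linalg.norm)
    yaw=(np.degrees(np.arctan2(l[1],l[0]))-90+90)%180-90
    return np.round(np.array(r[0])/1000,4),sorted([round(w,1),round(h,1)]),round(float(yaw),2)
E
python3 - <<'E'
import pickle; from quad import *
I,im=pickle.load(open('pics/wrist_1.pkl','rb'))
roi=(230,50,330,180)
for z in(.050,.056,.062): print('bluepile',z,quad(I,mask(im,'blue'),z,roi))
for z in(.102,.108,.114): print('greenlid',z,quad(I,mask(im,'green'),z,roi,25))
I,im=pickle.load(open('pics/top_1.pkl','rb')) if __import__('os').path.exists('pics/top_1.pkl') else (None,None)
g=cv2.cvtColor(im,cv2.COLOR_RGB2GRAY)
print('pad',quad(I,(g<105).astype(np.uint8)*255,.012,(192,138,258,190)))
cv2.imwrite('pics/t1c.png',cv2.cvtColor(im,cv2.COLOR_RGB2BGR))
E
```

```text
bluepile 0.05 (array([ 0.6192, -0.1204]), [86.4, 128.4], -0.95)
bluepile 0.056 (array([ 0.6191, -0.1207]), [85.2, 126.6], -0.95)
bluepile 0.062 (array([ 0.6191, -0.1209]), [84.0, 124.8], -0.95)
greenlid 0.102 (array([ 0.6144, -0.1251]), [54.3, 94.3], -3.99)
greenlid 0.108 (array([ 0.6144, -0.1253]), [53.4, 92.7], -3.99)
greenlid 0.114 (array([ 0.6144, -0.1255]), [52.5, 91.2], -3.99)
pad (array([0.6123, 0.1172]), [101.7, 139.3], 3.69)
```

View pics/top_1.png

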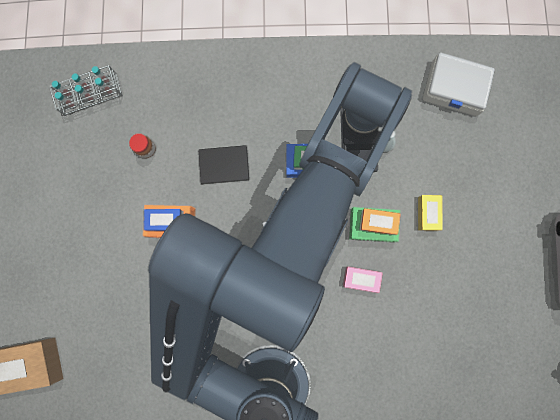

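>>> jog_arm(
  increments=[
    [[0,0,-4,-0.001,0.04,0,-1],[0,0,-4,-0.001,0.082,-0.03,-1],[0,0,-4,-0.001,0.082,-0.08,-1],[0,0,-4,-0.001,0.082,-0.12,-1],[0,0,-4,-0.001,0.082,-0.15,-1],[0,0,-4,-0.001,0.082,-0.18,-1],[0,0,-4,-0.001,0.082,-0.2,-1],[0,0,-4,-0.001,0.082,-0.215,-1]],
  ],
)

```text
time: 2.6
position: [0.6121, -0.1273, 0.0591]
tool_rot: [-0.483, 0.519, -0.516, 0.48]
ft_force: [0.5, 0.4, 1.0]
grip_width: 0.087
```

```bash
python3 look.py 2 wrist
```

```text
2.65 [ 0.611  -0.1267  0.0572] yaw -4.15 [ 0.28  0.42 -0.57] 0.0873
```

View pics/wrist_2.png

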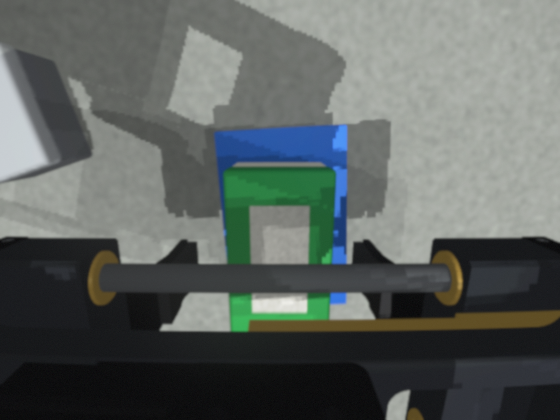

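>>> jog_arm(
  increments=[
    [[0,0,0,0,0,0.001,1],[0,0,0,0,0,0.001,1],[0,0,0,0,0,0.001,1],[0,0,0,0,0,0.001,1],[0,0,0,0,0,0.001,1],[0,0,0,0,0,0.001,1]],
  ],
  squeeze=25,
)

```text
time: 3.25
position: [0.6123, -0.1271, 0.0593]
tool_rot: [-0.483, 0.519, -0.516, 0.481]
ft_force: [-0.2, -0.2, 2.2]
grip_width: 0.0557
```

>>> jog_arm(
  increments=[
    [[0,0,0,0,0,0.01,1],[0,0,0,0,0,0.03,1],[0,0,0,0,0,0.06,1],[0,0,0,0,0,0.1,1],[0,0,0,0,0,0.12,1],[0,0,3,0,0.03,0.12,1],[0,0,6,0,0.07,0.12,1],[0,0,7.8,0,0.11,0.12,1]],
  ],
)

```text
time: 4.05
position: [0.6114, -0.0163, 0.1797]
tool_rot: [0.517, -0.486, 0.482, -0.514]
ft_force: [1.1, -0.8, -1.9]
grip_width: 0.0559
```

>>> jog_arm(
  increments=[
    [[0,0,0,0,0.04,0,1],[0,0,0,0,0.08,0,1],[0,0,0,0,0.11,0,1],[0,0,0,0,0.128,0,1],[0,0,0,0,0.128,0,1],[0,0,0,0,0.128,0,1]],
  ],
)

```text
time: 4.65
position: [0.6111, 0.1112, 0.1795]
tool_rot: [0.518, -0.485, 0.482, -0.514]
ft_force: [-0.6, 0.0, -1.9]
grip_width: 0.0558
```

```bash
python3 look.py 3 wrist side top
```

```text
4.8 [0.6115 0.1102 0.1796] yaw 3.55 [ 0.28 -0.68 -1.89] 0.056
```

View pics/wrist_3.png

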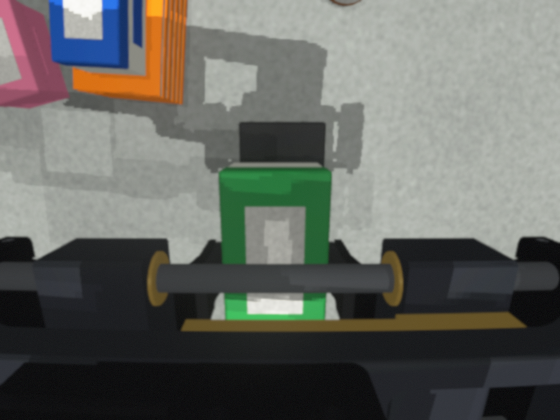

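View pics/side_3.png

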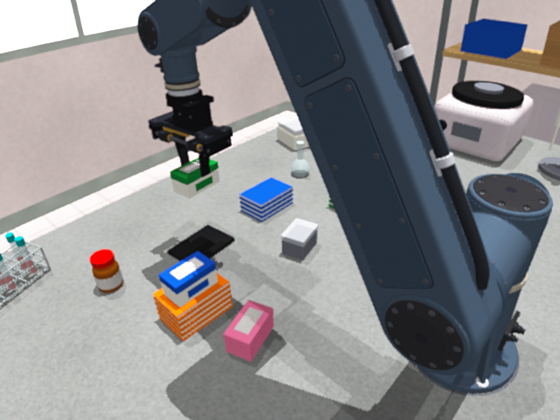

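View pics/top_3.png

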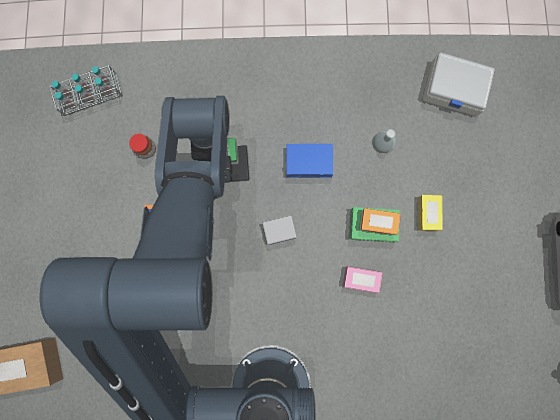

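>>> jog_arm(
  increments=[
    [[0,0,0,0.001,0.005,-0.03,1],[0,0,0,0.001,0.005,-0.07,1],[0,0,0,0.001,0.005,-0.105,1],[0,0,0,0.001,0.005,-0.13,1],[0,0,0,0.001,0.005,-0.145,1],[0,0,0,0.001,0.005,-0.153,1],[0,0,0,0.001,0.005,-0.153,1]],
  ],
)

```text
time: 5.5
position: [0.6125, 0.1145, 0.0261]
tool_rot: [0.517, -0.487, 0.482, -0.513]
ft_force: [-0.6, -0.3, -1.3]
grip_width: 0.0557
```

```bash
python3 look.py 4 side; python3 - <<'E'
import pickle; from quad import *
T,im=pickle.load(open('pics/top_3.pkl','rb'))
for z in (.05,.056): print('bluepile top',quad(T,mask(im,'blue'),z,(275,135,345,185)))
print('wrist',quad(*[pickle.load(open('pics/wrist_1.pkl','rb'))[0]],mask(pickle.load(open('pics/wrist_1.pkl','rb'))[1],'blue'),.053,(230,50,330,180)))
for z in (.09,.1,.11): print('orange lid',quad(T,mask(im,'orange'),z,(355,200,405,240),15))
for z in (.037,.045,.055): print('green pile',quad(T,mask(im,'green'),z,(345,200,410,245),25))
E
```

```text
5.55 [0.6133 0.1147 0.0271] yaw 3.52 [-0.07  0.62 -2.56] 0.0559
bluepile top (array([ 0.6125, -0.1235]), [89.2, 126.7], -1.17)
bluepile top (array([ 0.6114, -0.1233]), [88.8, 126.1], -1.17)
wrist (array([ 0.6192, -0.1205]), [85.8, 127.5], -0.95)
orange lid (array([ 0.4376, -0.3063]), [56.9, 97.6], -8.96)
orange lid (array([ 0.437 , -0.3046]), [56.5, 96.9], -8.96)
orange lid (array([ 0.4363, -0.3029]), [56.1, 96.2], -8.96)
green pile (array([ 0.4698, -0.3567]), [2.8, 5.6], -1.15)
green pile (array([ 0.4691, -0.3551]), [2.7, 5.6], -1.15)
green pile (array([ 0.4682, -0.3532]), [2.7, 5.5], -1.15)
```

View pics/side_4.png

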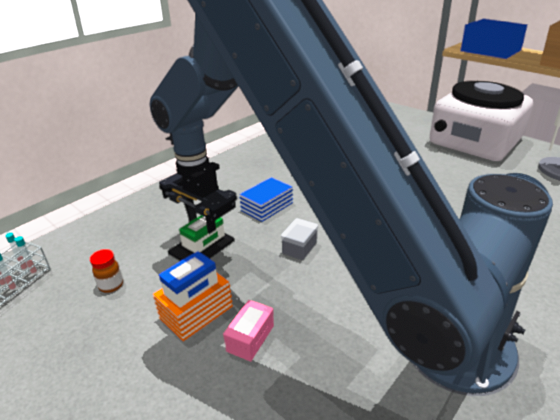

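>>> jog_arm(
  increments=[
    [[0,0,0,0,0,-0.002,1],[0,0,0,0,0,-0.004,1],[0,0,0,0,0,-0.006,1],[0,0,0,0,0,-0.006,1]],
  ],
)

```text
time: 5.95
position: [0.6132, 0.1148, 0.0213]
tool_rot: [0.516, -0.486, 0.483, -0.514]
ft_force: [-1.1, -0.2, -2.0]
grip_width: 0.0557
```

>>> jog_arm(
  increments=[
    [[0,0,0,0,0,-0.0015,1],[0,0,0,0,0,-0.003,1],[0,0,0,0,0,-0.003,1]],
  ],
)

```text
time: 6.25
position: [0.613, 0.1149, 0.0181]
tool_rot: [0.517, -0.486, 0.483, -0.514]
ft_force: [0.3, -0.5, -1.5]
grip_width: 0.0558
```

>>> jog_arm(
  increments=[
    [[0,0,0,0,0,-0.0015,1],[0,0,0,0,0,-0.003,1],[0,0,0,0,0,-0.003,1]],
  ],
)

```text
time: 6.55
position: [0.6131, 0.1148, 0.0159]
tool_rot: [0.516, -0.486, 0.483, -0.514]
ft_force: [-1.9, 0.0, 3.7]
grip_width: 0.0553
```

>>> jog_arm(
  increments=[
    [[0,0,0,0,0,0.001,0],[0,0,0,0,0,0.001,-1],[0,0,0,0,0,0.001,-1],[0,0,0,0,0,0.001,-1],[0,0,0,0,0,0.001,-1]],
  ],
)

```text
time: 7.05
position: [0.6132, 0.1149, 0.0168]
tool_rot: [0.516, -0.486, 0.483, -0.514]
ft_force: [0.0, 0.1, 0.2]
grip_width: 0.0797
```

```bash
python3 look.py 5 wrist; python3 - <<'E'
import pickle; from quad import *
I,im=pickle.load(open('pics/wrist_3.pkl','rb'))
# orange pile / blue box coarse in wrist_3
print(quad(I,mask(im,'blue'),.124,(0,0,140,80)))
S,im=pickle.load(open('pics/side_3.pkl','rb'));T,it=pickle.load(open('pics/top_3.pkl','rb'))
E
```

```text
7.1 [0.6131 0.1149 0.0168] yaw 3.54 [-0.61  0.18  0.02] 0.0827
(array([0.4629, 0.2461]), [49.2, 70.9], 89.53)
```

View pics/wrist_5.png

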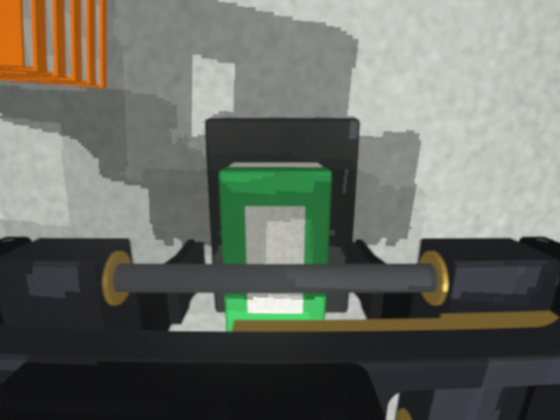

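>>> jog_arm(
  increments=[
    [[0,0,0,0,0,0.015,-1],[0,0,0,0,0,0.05,-1],[0,0,0,0,0,0.1,-1],[0,0,0,-0.02,0.01,0.145,-1],[0,0,-3.5,-0.158,0.075,0.275,-1],[0,0,-3.5,-0.158,0.075,0.275,-1],[0,0,-3.5,-0.158,0.075,0.275,-1],[0,0,-3.5,-0.158,0.075,0.275,-1]],
  ],
)

```text
time: 7.9
position: [0.4539, 0.1901, 0.2938]
tool_rot: [-0.501, 0.501, -0.499, 0.499]
ft_force: [0.1, 0.7, 0.1]
grip_width: 0.0872
```

>>> jog_arm(
  increments=[
    [[0,0,0,0,0,0,-1],[0,0,0,0,0,0,-1]],
  ],
)

```text
time: 8.1
position: [0.4539, 0.1905, 0.2959]
tool_rot: [-0.5, 0.5, -0.499, 0.501]
ft_force: [0.9, 0.7, -0.5]
grip_width: 0.0873
```

```bash
python3 look.py 6 wrist top
```

```text
8.2 [0.4542 0.1897 0.2936] yaw -0.01 [ 0.63  0.54 -0.55] 0.0872
```

View pics/wrist_6.png

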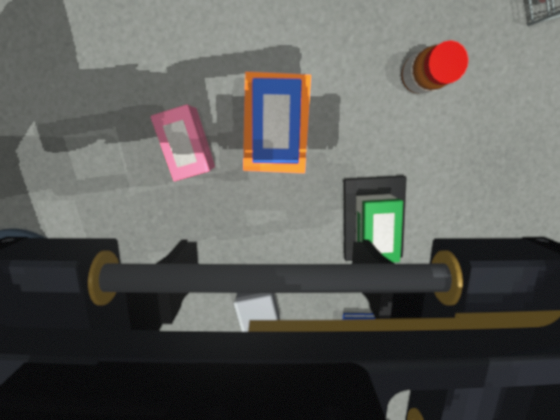

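View pics/top_6.png

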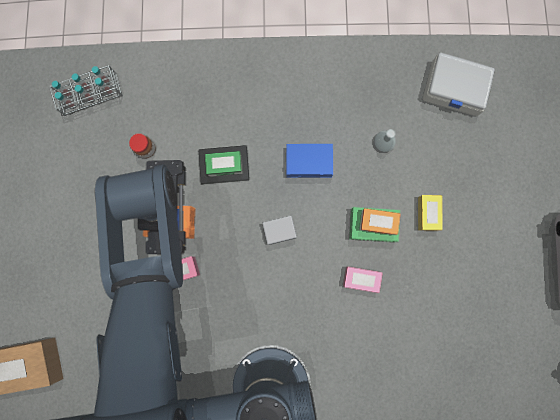

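Green is parked upright near the middle of the pad (top view, 223,163). Wrist view shows the blue lid at (277,120) on the orange pile.

```bash
python3 - <<'E'
import pickle; from quad import *
I,im=pickle.load(open('pics/wrist_6.pkl','rb')); roi=(225,55,330,185)
for z in(.06,.066,.072): print('orangepile',z,quad(I,mask(im,'orange'),z,roi,25))
for z in(.112,.118,.124): print('bluelid',z,quad(I,mask(im,'blue'),z,roi,25))
print('green parked, wrist',quad(I,mask(im,'green'),.064,(350,190,410,250),25))
T,im=pickle.load(open('pics/top_6.pkl','rb'))
print('green parked',quad(T,mask(im,'green'),.064,(195,140,255,190),15))
for z in (.055,): print('bluepile top',quad(T,mask(im,'blue'),z,(275,135,345,185)))
for z in (.095,.1): print('orange lid',quad(T,mask(im,'orange'),z,(355,200,405,240),15))
h=cv2.cvtColor(im,cv2.COLOR_RGB2HSV); print(h[238,360],h[230,355],h[160,290])
E
```

```text
orangepile 0.06 (array([0.455 , 0.2709]), [87.7, 131.0], -2.19)
orangepile 0.066 (array([0.455 , 0.2708]), [86.5, 129.2], -2.19)
orangepile 0.072 (array([0.4549, 0.2706]), [85.3, 127.4], -2.19)
bluelid 0.112 (array([0.4551, 0.2718]), [54.7, 95.6], -0.68)
bluelid 0.118 (array([0.455 , 0.2716]), [53.9, 94.1], -0.68)
bluelid 0.124 (array([0.455 , 0.2714]), [53.0, 92.6], -0.68)
green parked, wrist (array([0.6119, 0.1279]), [58.1, 77.2], 3.75)
green parked (array([0.6095, 0.1131]), [54.5, 94.7], 4.2)
bluepile top (array([ 0.6116, -0.1233]), [88.9, 126.2], -1.17)
orange lid (array([ 0.4373, -0.3054]), [56.7, 97.2], -8.96)
orange lid (array([ 0.437 , -0.3046]), [56.5, 96.9], -8.96)
[ 67 102 183] [ 67 102 200] [110 147 208]
```

>>> jog_arm(
  increments=[
    [[0,0,-0.7,0.001,0.04,0,-1],[0,0,-0.7,0.001,0.082,-0.03,-1],[0,0,-0.7,0.001,0.082,-0.08,-1],[0,0,-0.7,0.001,0.082,-0.12,-1],[0,0,-0.7,0.001,0.082,-0.155,-1],[0,0,-0.7,0.001,0.082,-0.185,-1],[0,0,-0.7,0.001,0.082,-0.205,-1],[0,0,-0.7,0.001,0.082,-0.2185,-1]],
  ],
)

```text
time: 9.0
position: [0.4542, 0.2702, 0.0711]
tool_rot: [-0.499, 0.506, -0.501, 0.494]
ft_force: [0.1, 0.4, 0.3]
grip_width: 0.0869
```

>>> jog_arm(
  increments=[
    [[0,0,0,0,0,0,-1]],
  ],
)

```text
time: 9.1
position: [0.4529, 0.2687, 0.0676]
tool_rot: [-0.501, 0.507, -0.501, 0.491]
ft_force: [-0.4, -0.2, -0.4]
grip_width: 0.0873
```

```bash
python3 look.py 7 wrist
```

```text
9.15 [0.4533 0.2688 0.0682] yaw -0.88 [-0.4  -0.31 -0.33] 0.0873
```

View pics/wrist_7.png

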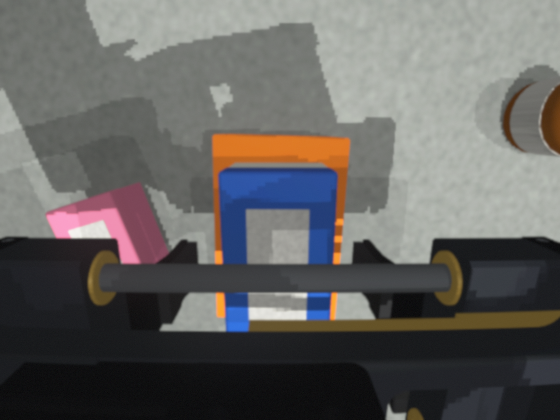

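>>> jog_arm(
  increments=[
    [[0,0,0.2,0.001,0.002,0.008,-1],[0,0,0.2,0.001,0.002,0.01,-1],[0,0,0.2,0.001,0.002,0.01,-1]],
  ],
)

```text
time: 9.45
position: [0.4556, 0.2712, 0.0795]
tool_rot: [-0.501, 0.506, -0.5, 0.493]
ft_force: [0.4, 0.9, -0.2]
grip_width: 0.0871
```

>>> jog_arm(
  increments=[
    [[0,0,0,0,0,0,1],[0,0,0,0,0,0,1],[0,0,0,0,0,0,1],[0,0,0,0,0,0,1],[0,0,0,0,0,0,1],[0,0,0,0,0,0,1]],
  ],
)

```text
time: 10.05
position: [0.4553, 0.2711, 0.0795]
tool_rot: [-0.501, 0.506, -0.5, 0.493]
ft_force: [-0.1, 0.5, 2.0]
grip_width: 0.0561
```

>>> jog_arm(
  increments=[
    [[0,0,0,0,0,0.01,1],[0,0,0,0,0,0.035,1],[0,0,0,0,0,0.075,1],[0,0,0,0,0,0.11,1],[0,0,0,0.01,-0.025,0.12,1],[0,0,0,0.025,-0.06,0.12,1],[0,0,0,0.042,-0.1,0.12,1],[0,0,0,0.06,-0.143,0.12,1]],
  ],
)

```text
time: 10.85
position: [0.5153, 0.1273, 0.2001]
tool_rot: [-0.501, 0.505, -0.5, 0.493]
ft_force: [1.5, 0.7, -2.4]
grip_width: 0.0557
```

>>> jog_arm(
  increments=[
    [[0,0,0,0.017,-0.04,0,1],[0,0,0,0.035,-0.085,0,1],[0,0,0,0.055,-0.13,0,1],[0,0,0,0.073,-0.175,0,1],[0,0,0,0.09,-0.215,0,1],[0,0,0,0.1,-0.24,0,1],[0,0,0,0.103,-0.248,0,1],[0,0,0,0.103,-0.248,0,1]],
  ],
)

```text
time: 11.65
position: [0.618, -0.1216, 0.1999]
tool_rot: [-0.501, 0.506, -0.5, 0.493]
ft_force: [0.1, 0.4, -2.5]
grip_width: 0.0557
```

```bash
python3 look.py 8 wrist side top
```

```text
11.8 [ 0.6173 -0.1189  0.2001] yaw -0.52 [-0.3   0.23 -2.62] 0.0556
```

View pics/wrist_8.png

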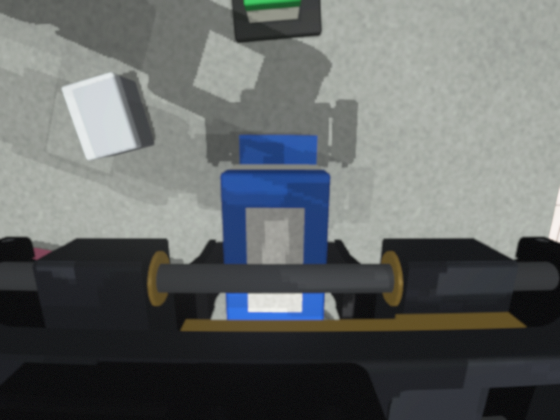

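View pics/side_8.png

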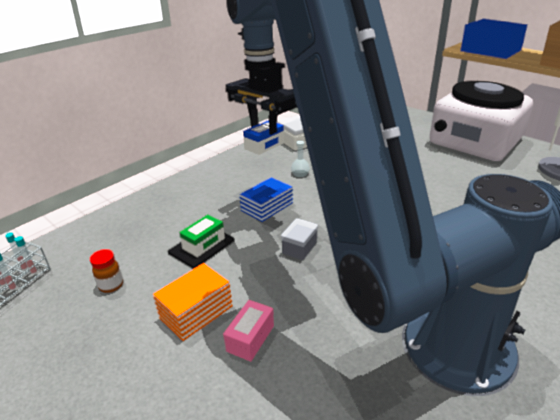

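View pics/top_8.png

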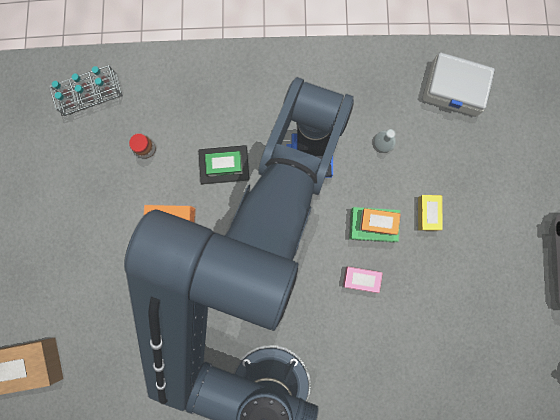

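```bash
python3 - <<'E'
import pickle; from quad import *
I,im=pickle.load(open('pics/wrist_8.pkl','rb'))
m=mask(im,'blue')
for r in (145,155,180,190,220): 
    c=np.where(m[r,200:360])[0]+200; z=.055 if r<165 else .2415
    a,b=plane(I,(c.min()-.5,r),z),plane(I,(c.max()+.5,r),z); print(r,c.min(),c.max(),a[:2].round(4),b[:2].round(4),((a+b)/2)[:2].round(4),round(np.linalg.norm(a-b),4))
for c in (250,278,305):
    r=np.where(m[100:230,c])[0]+100; e=r.min(); print('far pile edge',c,e,plane(I,(c,e-.5),.055).round(4))
    r2=[x for x in r if x>165][0]; print(' box far edge',r2,plane(I,(c,r2-.5),.2415).round(4))
E
```

```text
145 239 316 [ 0.5759 -0.0655] [ 0.6607 -0.0664] [ 0.6183 -0.0659] 0.0849
155 240 316 [ 0.5765 -0.0762] [ 0.6609 -0.0771] [ 0.6187 -0.0767] 0.0844
180 221 329 [ 0.5902 -0.0763] [ 0.6457 -0.0768] [ 0.618  -0.0765] 0.0556
190 221 328 [ 0.5899 -0.0814] [ 0.6454 -0.0819] [ 0.6176 -0.0817] 0.0555
220 223 327 [ 0.5901 -0.0975] [ 0.6454 -0.0979] [ 0.6177 -0.0977] 0.0553
far pile edge 250 135 [ 0.5888 -0.0545  0.055 ]
 box far edge 170 [ 0.6054 -0.0711  0.2415]
far pile edge 278 135 [ 0.619  -0.0548  0.055 ]
 box far edge 170 [ 0.6196 -0.0712  0.2415]
far pile edge 305 135 [ 0.6481 -0.0551  0.055 ]
 box far edge 170 [ 0.6332 -0.0713  0.2415]
```

>>> jog_arm(
  increments=[
    [[0,0,0,0.001,0,-0.03,1],[0,0,0,0.001,0,-0.065,1],[0,0,0,0.001,0,-0.095,1],[0,0,0,0.001,0,-0.115,1],[0,0,0,0.001,0,-0.123,1],[0,0,0,0.001,0,-0.127,1],[0,0,0,0.001,0,-0.127,1]],
  ],
)

```text
time: 12.5
position: [0.6186, -0.1182, 0.0736]
tool_rot: [-0.502, 0.505, -0.499, 0.494]
ft_force: [-1.6, 0.1, -1.9]
grip_width: 0.0559
```

>>> jog_arm(
  increments=[
    [[0,0,0,0,0,-0.001,1],[0,0,0,0,0,-0.0025,1],[0,0,0,0,0,-0.004,1],[0,0,0,0,0,-0.004,1]],
  ],
)

```text
time: 12.9
position: [0.6186, -0.1183, 0.0698]
tool_rot: [-0.502, 0.505, -0.499, 0.494]
ft_force: [-0.7, 0.2, -2.0]
grip_width: 0.0559
```

>>> jog_arm(
  increments=[
    [[0,0,0,0,0,-0.0015,1],[0,0,0,0,0,-0.003,1],[0,0,0,0,0,-0.003,1]],
  ],
)

```text
time: 13.2
position: [0.6184, -0.1183, 0.0665]
tool_rot: [-0.502, 0.505, -0.499, 0.494]
ft_force: [0.3, 0.0, -1.8]
grip_width: 0.0557
```

>>> jog_arm(
  increments=[
    [[0,0,0,0,0,-0.001,1],[0,0,0,0,0,-0.0025,1],[0,0,0,0,0,-0.0025,1]],
  ],
)

```text
time: 13.5
position: [0.6185, -0.1183, 0.064]
tool_rot: [-0.502, 0.505, -0.499, 0.494]
ft_force: [0.1, 0.3, -2.0]
grip_width: 0.0558
```

>>> jog_arm(
  increments=[
    [[0,0,0,0,0,-0.001,1],[0,0,0,0,0,-0.002,1],[0,0,0,0,0,-0.002,1]],
  ],
)

```text
time: 13.8
position: [0.6185, -0.1183, 0.0639]
tool_rot: [-0.502, 0.505, -0.499, 0.494]
ft_force: [-3.4, 1.4, 8.1]
grip_width: 0.0556
```

>>> jog_arm(
  increments=[
    [[0,0,0,0,0,0.001,0],[0,0,0,0,0,0.001,-1],[0,0,0,0,0,0.001,-1],[0,0,0,0,0,0.001,-1],[0,0,0,0,0,0.001,-1]],
  ],
)

```text
time: 14.3
position: [0.6185, -0.1184, 0.0647]
tool_rot: [-0.502, 0.505, -0.499, 0.494]
ft_force: [-0.0, -0.6, -0.4]
grip_width: 0.0799
```

>>> jog_arm(
  increments=[
    [[0,0,0,0,0,0.015,-1],[0,0,0,0,0,0.05,-1],[0,0,0,0,0,0.1,-1],[0,0,0,0,0,0.14,-1],[0,0,-4,-0.03,-0.03,0.17,-1],[0,0,-7,-0.06,-0.07,0.2,-1],[0,0,-7,-0.08,-0.115,0.21,-1],[0,0,-7,-0.105,-0.155,0.21,-1]],
  ],
)

```text
time: 15.1
position: [0.5176, -0.2696, 0.2785]
tool_rot: [-0.47, 0.532, -0.53, 0.464]
ft_force: [0.5, -1.0, 0.2]
grip_width: 0.0868
```

>>> jog_arm(
  increments=[
    [[0,0,0,-0.025,-0.035,0,-1],[0,0,0,-0.05,-0.07,0,-1],[0,0,0,-0.068,-0.1,0,-1],[0,0,0,-0.073,-0.107,0,-1],[0,0,0,-0.073,-0.107,0,-1],[0,0,0,-0.073,-0.107,0,-1]],
  ],
)

```text
time: 15.7
position: [0.4451, -0.3756, 0.2789]
tool_rot: [-0.47, 0.532, -0.53, 0.464]
ft_force: [-0.0, -0.3, 0.2]
grip_width: 0.0871
```

```bash
python3 look.py 9 wrist side top
```

```text
15.85 [ 0.4455 -0.3752  0.2787] yaw -7.27 [-0.14  0.56  0.41] 0.087
```

View pics/wrist_9.png

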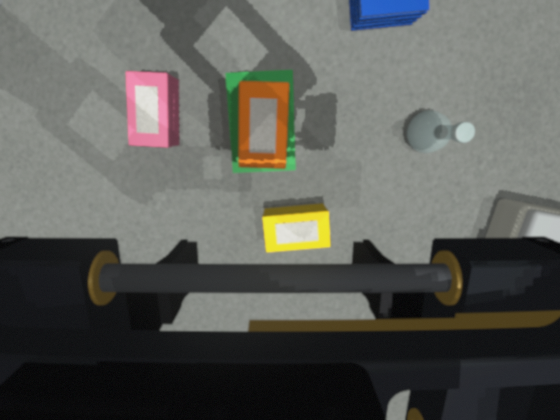

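View pics/top_9.png

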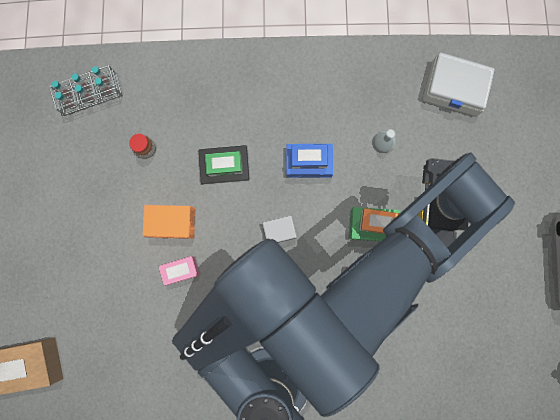

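View pics/side_9.png

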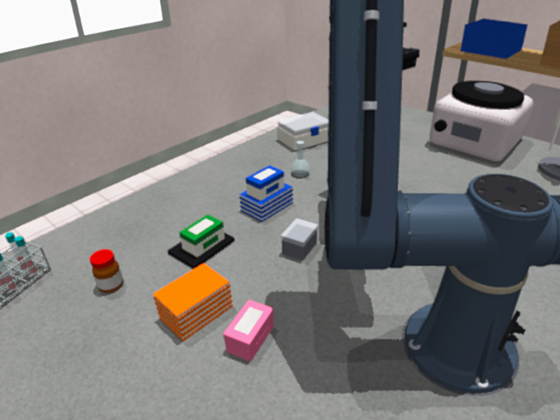

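Blue stands on the blue pile (top view, 309,155) and the orange pile is empty. Wrist view shows the orange lid at (263,124) on the green pile.

```bash
python3 - <<'E'
import pickle; from quad import *
I,im=pickle.load(open('pics/wrist_9.pkl','rb')); roi=(215,55,310,185)
for z in(.04,.046,.052): print('greenpile',z,quad(I,mask(im,'green'),z,roi,25))
for z in(.09,.098,.106): print('orangelid',z,quad(I,mask(im,'orange'),z,roi,25))
T,im=pickle.load(open('pics/top_9.pkl','rb'))
print('white blue-label',quad(T,white(im),.107,(290,140,330,175)))
print('orange pile top',quad(T,mask(im,'orange'),.0705,(135,200,200,245)))
E
```

```text
greenpile 0.04 (array([ 0.4352, -0.2932]), [88.3, 131.6], -4.62)
greenpile 0.046 (array([ 0.4354, -0.2934]), [87.1, 129.8], -4.62)
greenpile 0.052 (array([ 0.4357, -0.2936]), [85.9, 128.0], -4.62)
orangelid 0.09 (array([ 0.4391, -0.2986]), [58.3, 100.1], -9.0)
orangelid 0.098 (array([ 0.4394, -0.2988]), [57.1, 98.0], -9.0)
orangelid 0.106 (array([ 0.4397, -0.299 ]), [55.9, 96.0], -9.0)
white blue-label (array([ 0.6152, -0.1215]), [26.8, 58.2], -1.16)
orange pile top (array([0.4502, 0.2601]), [86.7, 139.5], -1.11)
```

>>> jog_arm(
  increments=[
    [[0,0,-1.7,-0.006,0.04,0,-1],[0,0,-1.7,-0.006,0.076,-0.03,-1],[0,0,-1.7,-0.006,0.076,-0.08,-1],[0,0,-1.7,-0.006,0.076,-0.12,-1],[0,0,-1.7,-0.006,0.076,-0.155,-1],[0,0,-1.7,-0.006,0.076,-0.185,-1],[0,0,-1.7,-0.006,0.076,-0.205,-1],[0,0,-1.7,-0.006,0.076,-0.21,-1]],
  ],
)

```text
time: 16.65
position: [0.4388, -0.2968, 0.0665]
tool_rot: [-0.463, 0.54, -0.535, 0.457]
ft_force: [-0.5, 0.5, -0.6]
grip_width: 0.0867
```

>>> jog_arm(
  increments=[
    [[0,0,0,0,0,0,-1],[0,0,0,0,0,0,-1]],
  ],
)

```text
time: 16.85
position: [0.4396, -0.2967, 0.0672]
tool_rot: [-0.463, 0.539, -0.535, 0.457]
ft_force: [0.0, -0.8, 1.0]
grip_width: 0.0866
```

```bash
python3 look.py 10 wrist
```

```text
16.9 [ 0.4398 -0.2972  0.0676] yaw -8.82 [-0.89 -0.41 -0.41] 0.0872
```

View pics/wrist_10.png

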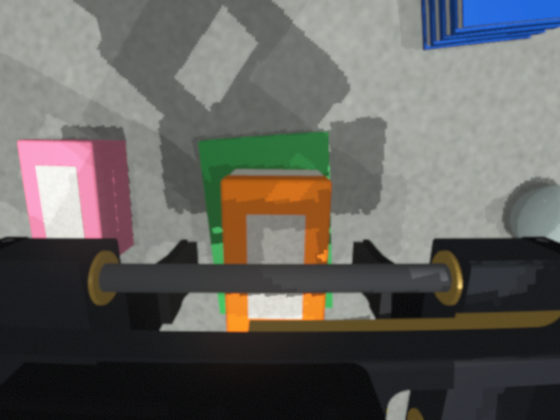

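>>> jog_arm(
  increments=[
    [[0,0,0,0,-0.004,-0.004,-1],[0,0,0,0,-0.004,-0.004,-1],[0,0,0,0,-0.004,-0.004,1],[0,0,0,0,-0.004,-0.004,1],[0,0,0,0,-0.004,-0.004,1],[0,0,0,0,-0.004,-0.004,1],[0,0,0,0,-0.004,-0.004,1],[0,0,0,0,-0.004,-0.004,1]],
  ],
)

```text
time: 17.7
position: [0.4396, -0.301, 0.0636]
tool_rot: [-0.463, 0.539, -0.535, 0.457]
ft_force: [-0.9, -0.1, -0.7]
grip_width: 0.0554
```

>>> jog_arm(
  increments=[
    [[0,0,0,0,0,0.01,1],[0,0,0,0,0,0.035,1],[0,0,0,0,0,0.075,1],[0,0,0,0,0,0.115,1],[0,0,0,0.004,0.02,0.145,1],[0,0,2,0.008,0.055,0.15,1],[0,0,4,0.012,0.1,0.15,1],[0,0,6.6,0.015,0.145,0.15,1]],
  ],
)

```text
time: 18.5
position: [0.4545, -0.1548, 0.2144]
tool_rot: [-0.493, 0.511, -0.508, 0.487]
ft_force: [-0.4, 0.2, -1.7]
grip_width: 0.0556
```

>>> jog_arm(
  increments=[
    [[0,0,0,0,0.045,0,1],[0,0,0,0,0.09,0,1],[0,0,0,0,0.135,0,1],[0,0,0,0,0.18,0,1],[0,0,0,0,0.225,0,1],[0,0,0,0,0.27,0,1],[0,0,0,0,0.315,0,1],[0,0,0,0,0.355,0,1]],
  ],
)

```text
time: 19.3
position: [0.4537, 0.2024, 0.2148]
tool_rot: [-0.493, 0.511, -0.508, 0.488]
ft_force: [0.4, -0.3, -2.7]
grip_width: 0.0557
```

>>> jog_arm(
  increments=[
    [[0,0,0,0.001,0.03,0,1],[0,0,0,0.001,0.055,0,1],[0,0,0,0.001,0.069,0,1],[0,0,0,0.001,0.069,0,1],[0,0,0,0.001,0.069,0,1]],
  ],
)

```text
time: 19.8
position: [0.4543, 0.2705, 0.2147]
tool_rot: [-0.494, 0.511, -0.508, 0.487]
ft_force: [1.4, 0.1, -2.2]
grip_width: 0.0553
```

```bash
python3 look.py 11 wrist; cat > rel.py <<'E'
import pickle,sys; from quad import *
tag,col,hp,ztop=sys.argv[1],sys.argv[2],float(sys.argv[3]),float(sys.argv[4])
rows=[int(v) for v in sys.argv[5].split(',')]; split=int(sys.argv[6])
I,im=pickle.load(open(f'pics/wrist_{tag}.pkl','rb')); m=mask(im,col)
for r in rows:
    c=np.where(m[r,190:370])[0]+190; z=hp if r<split else ztop
    if len(c)<3: continue
    a,b=plane(I,(c.min()-.5,r),z),plane(I,(c.max()+.5,r),z); print(r,c.min(),c.max(),'mid',((a+b)/2)[:2].round(4),'w',round(np.linalg.norm(a-b),4))
for c in (250,278,305):
    r=np.where(m[80:230,c])[0]+80; r2=[x for x in r if x>split][0]
    print('far pile',r.min(),plane(I,(c,r.min()-.5),hp)[:2].round(4),'far box',r2,plane(I,(c,r2-.5),ztop)[:2].round(4))
E
python3 rel.py 11 orange .0705 .257 140,145,150,155,185,200,220 166
```

```text
19.85 [0.4544 0.2701 0.2147] yaw -2.21 [-0.66  0.15 -2.04] 0.0558
140 238 316 mid [0.4563 0.3311] w 0.0854
145 238 316 mid [0.4561 0.3258] w 0.0858
150 238 316 mid [0.4559 0.3204] w 0.0861
155 238 315 mid [0.4552 0.3151] w 0.0853
185 219 331 mid [0.4551 0.3132] w 0.0576
200 220 330 mid [0.4548 0.3054] w 0.0572
220 221 329 mid [0.4544 0.2947] w 0.0572
far pile 135 [0.4275 0.3379] far box 168 [0.4429 0.3225]
far pile 135 [0.4576 0.3368] far box 169 [0.457  0.3215]
far pile 135 [0.4867 0.3358] far box 169 [0.4705 0.321 ]
```

View pics/wrist_11.png

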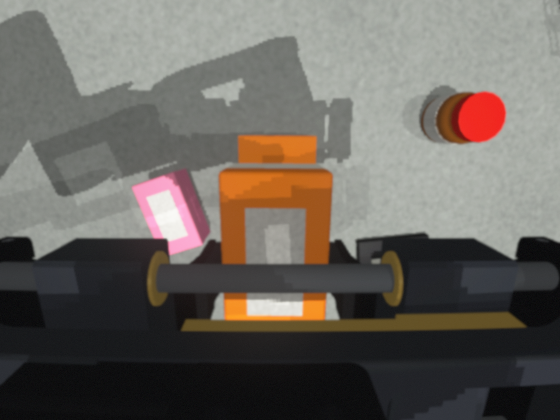

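>>> jog_arm(
  increments=[
    [[0,0,0,0,0,-0.03,1],[0,0,0,0,0,-0.065,1],[0,0,0,0,0,-0.095,1],[0,0,0,0,0,-0.115,1],[0,0,0,0,0,-0.123,1],[0,0,0,0,0,-0.126,1],[0,0,0,0,0,-0.126,1]],
  ],
)

```text
time: 20.55
position: [0.4551, 0.2697, 0.0892]
tool_rot: [-0.493, 0.511, -0.509, 0.487]
ft_force: [0.9, -0.0, -1.8]
grip_width: 0.0555
```

>>> jog_arm(
  increments=[
    [[0,0,0,0,0,-0.001,1],[0,0,0,0,0,-0.0025,1],[0,0,0,0,0,-0.0025,1]],
  ],
)

```text
time: 20.85
position: [0.4555, 0.2698, 0.0873]
tool_rot: [-0.493, 0.511, -0.509, 0.487]
ft_force: [-0.7, -0.1, -2.2]
grip_width: 0.0558
```

>>> jog_arm(
  increments=[
    [[0,0,0,0,0,-0.0015,1],[0,0,0,0,0,-0.003,1],[0,0,0,0,0,-0.0045,1],[0,0,0,0,0,-0.0045,1]],
  ],
)

```text
time: 21.25
position: [0.4553, 0.2698, 0.0825]
tool_rot: [-0.493, 0.511, -0.509, 0.487]
ft_force: [-0.2, -1.3, -1.8]
grip_width: 0.0558
```

>>> jog_arm(
  increments=[
    [[0,0,0,0,0,-0.001,1],[0,0,0,0,0,-0.0025,1],[0,0,0,0,0,-0.0025,1]],
  ],
)

```text
time: 21.55
position: [0.4551, 0.2697, 0.0798]
tool_rot: [-0.493, 0.511, -0.509, 0.487]
ft_force: [-0.5, 0.2, -2.8]
grip_width: 0.0554
```

>>> jog_arm(
  increments=[
    [[0,0,0,0,0,-0.001,1],[0,0,0,0,0,-0.0025,1],[0,0,0,0,0,-0.0025,1]],
  ],
)

```text
time: 21.85
position: [0.4549, 0.2697, 0.077]
tool_rot: [-0.493, 0.511, -0.509, 0.487]
ft_force: [0.3, -1.0, -1.6]
grip_width: 0.056
```

>>> jog_arm(
  increments=[
    [[0,0,0,0,0,-0.001,1],[0,0,0,0,0,-0.002,1],[0,0,0,0,0,-0.002,1]],
  ],
)

```text
time: 22.15
position: [0.4548, 0.2696, 0.0749]
tool_rot: [-0.493, 0.511, -0.508, 0.487]
ft_force: [-0.2, 0.8, -1.1]
grip_width: 0.0555
```

>>> jog_arm(
  increments=[
    [[0,0,0,0,0,-0.001,1],[0,0,0,0,0,-0.002,1],[0,0,0,0,0,-0.002,1]],
  ],
)

```text
time: 22.45
position: [0.455, 0.2697, 0.074]
tool_rot: [-0.493, 0.511, -0.509, 0.487]
ft_force: [-0.7, -0.7, 6.7]
grip_width: 0.0559
```

>>> jog_arm(
  increments=[
    [[0,0,0,0,0,0.0005,0],[0,0,0,0,0,0.0005,-1],[0,0,0,0,0,0.0005,-1],[0,0,0,0,0,0.0005,-1],[0,0,0,0,0,0.0005,-1]],
  ],
)

```text
time: 22.95
position: [0.455, 0.2697, 0.0745]
tool_rot: [-0.493, 0.511, -0.509, 0.487]
ft_force: [0.2, -0.0, -0.2]
grip_width: 0.0799
```

```bash
python3 look.py 12 wrist top
```

```text
23.05 [0.455  0.2697 0.0745] yaw -2.24 [-0.01  0.03  0.07] 0.0843
```

View pics/wrist_12.png

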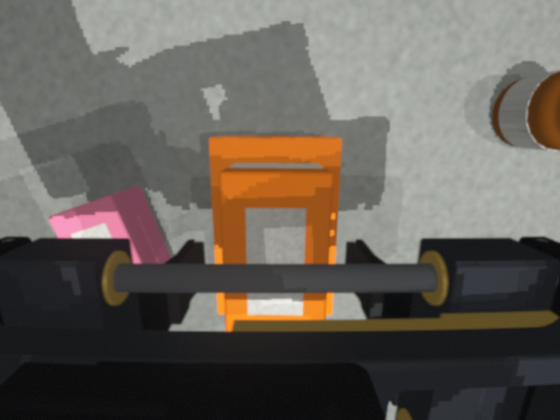

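>>> jog_arm(
  increments=[
    [[0,0,0,0,0,0.015,-1],[0,0,0,0,0,0.05,-1],[0,0,0,0,0,0.095,-1],[0,0,0,0.02,-0.02,0.125,-1],[0,0,3,0.05,-0.05,0.125,-1],[0,0,5.7,0.085,-0.083,0.125,-1],[0,0,5.7,0.118,-0.116,0.12,-1],[0,0,5.7,0.145,-0.142,0.11,-1]],
  ],
)

```text
time: 23.85
position: [0.6025, 0.1257, 0.1853]
tool_rot: [0.517, -0.485, 0.485, -0.512]
ft_force: [-0.3, 0.5, 0.3]
grip_width: 0.087
```

>>> jog_arm(
  increments=[
    [[0,0,0,0.013,-0.013,-0.01,-1],[0,0,0,0.013,-0.013,-0.02,-1],[0,0,0,0.013,-0.013,-0.02,-1],[0,0,0,0.013,-0.013,-0.02,-1]],
  ],
)

```text
time: 24.25
position: [0.6136, 0.1142, 0.1647]
tool_rot: [0.518, -0.485, 0.484, -0.512]
ft_force: [0.1, 0.5, 0.7]
grip_width: 0.0869
```

>>> jog_arm(
  increments=[
    [[0,0,0,0,0.001,-0.03,-1],[0,0,0,0,0.001,-0.065,-1],[0,0,0,0,0.001,-0.1,-1],[0,0,0,0,0.001,-0.125,-1],[0,0,0,0,0.001,-0.139,-1],[0,0,0,0,0.001,-0.143,-1],[0,0,0,0,0.001,-0.143,-1]],
  ],
)

```text
time: 24.95
position: [0.6137, 0.1159, 0.0223]
tool_rot: [0.518, -0.485, 0.484, -0.512]
ft_force: [1.0, 0.2, 0.4]
grip_width: 0.0867
```

```bash
python3 look.py 13 wrist
```

```text
25.0 [0.6145 0.1157 0.023 ] yaw 3.53 [ 0.88 -0.87  0.39] 0.0873
```

View pics/wrist_13.png

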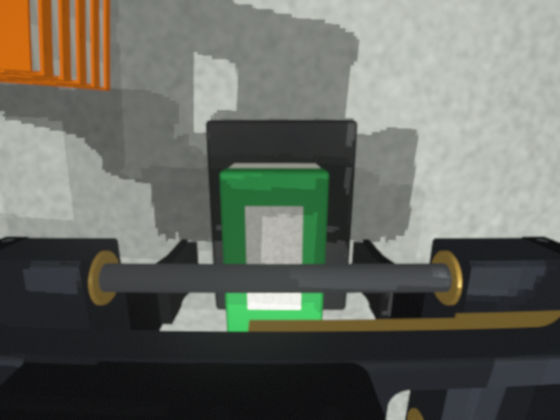

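Green lid is centred between the open fingers, so I close here.

>>> jog_arm(
  increments=[
    [[0,0,0,-0.001,0,-0.003,1],[0,0,0,-0.001,0,-0.003,1],[0,0,0,-0.001,0,-0.003,1],[0,0,0,-0.001,0,-0.003,1],[0,0,0,-0.001,0,-0.003,1],[0,0,0,-0.001,0,-0.003,1]],
  ],
)

```text
time: 25.6
position: [0.6135, 0.1156, 0.0202]
tool_rot: [0.518, -0.485, 0.484, -0.513]
ft_force: [-0.5, -0.4, 2.2]
grip_width: 0.0556
```

>>> jog_arm(
  increments=[
    [[0,0,0,0,0,0.01,1],[0,0,0,0,0,0.035,1],[0,0,0,0,0,0.075,1],[0,0,0,0,0,0.12,1],[0,0,0,0,0,0.16,1],[0,0,0,0,0,0.19,1],[0,0,-2,-0.012,-0.03,0.2,1],[0,0,-4,-0.03,-0.07,0.2,1]],
  ],
)

```text
time: 26.4
position: [0.5854, 0.0462, 0.2232]
tool_rot: [0.499, -0.5, 0.503, -0.498]
ft_force: [-0.1, -1.6, -2.5]
grip_width: 0.0556
```

>>> jog_arm(
  increments=[
    [[0,0,-2,-0.016,-0.037,0,1],[0,0,-4.1,-0.034,-0.078,0,1],[0,0,-4.1,-0.052,-0.12,0,1],[0,0,-4.1,-0.07,-0.162,0,1],[0,0,-4.1,-0.088,-0.204,0,1],[0,0,-4.1,-0.106,-0.245,0,1],[0,0,-4.1,-0.123,-0.285,0,1],[0,0,-4.1,-0.137,-0.318,0,1]],
  ],
)

```text
time: 27.2
position: [0.447, -0.2736, 0.2235]
tool_rot: [0.481, -0.518, 0.521, -0.479]
ft_force: [0.4, -0.3, -2.4]
grip_width: 0.0558
```

>>> jog_arm(
  increments=[
    [[0,0,0,-0.008,-0.015,-0.01,1],[0,0,0,-0.011,-0.021,-0.01,1],[0,0,0,-0.011,-0.021,-0.01,1],[0,0,0,-0.011,-0.021,-0.01,1]],
  ],
)

```text
time: 27.6
position: [0.4363, -0.2936, 0.2138]
tool_rot: [0.481, -0.518, 0.52, -0.479]
ft_force: [0.2, -0.2, -1.8]
grip_width: 0.0553
```

```bash
python3 look.py 14 wrist; python3 rel.py 14 green .0585 .257 142,146,150,155,185,200,220 166
```

```text
27.65 [ 0.4365 -0.2934  0.2139] yaw -4.44 [-0.68  0.08 -2.44] 0.0555
142 238 312 mid [ 0.44   -0.2355] w 0.0839
146 238 312 mid [ 0.4397 -0.2399] w 0.0841
150 238 312 mid [ 0.4394 -0.2443] w 0.0844
155 238 311 mid [ 0.4384 -0.2498] w 0.0836
185 221 328 mid [ 0.4383 -0.2508] w 0.0547
200 222 327 mid [ 0.4377 -0.2586] w 0.0543
220 223 326 mid [ 0.4368 -0.2692] w 0.0542
far pile 137 [ 0.4127 -0.2274] far box 169 [ 0.4267 -0.2416]
far pile 137 [ 0.4438 -0.2298] far box 169 [ 0.4406 -0.2427]
far pile 137 [ 0.4738 -0.2321] far box 169 [ 0.4541 -0.2437]
```

View pics/wrist_14.png

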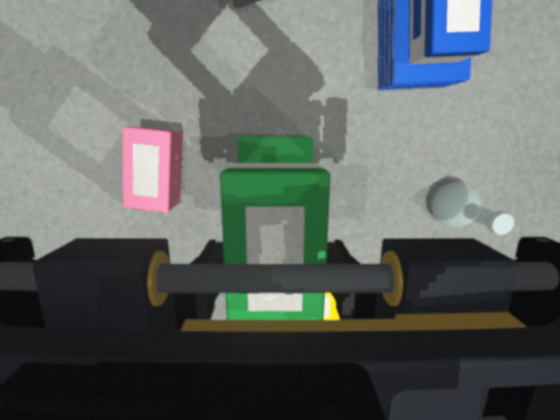

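>>> jog_arm(
  increments=[
    [[0,0,0,0,-0.002,-0.03,1],[0,0,0,0,-0.002,-0.065,1],[0,0,0,0,-0.002,-0.1,1],[0,0,0,0,-0.002,-0.122,1],[0,0,0,0,-0.002,-0.134,1],[0,0,0,0,-0.002,-0.14,1],[0,0,0,0,-0.002,-0.14,1]],
  ],
)

```text
time: 28.35
position: [0.4371, -0.2951, 0.0739]
tool_rot: [0.481, -0.517, 0.52, -0.48]
ft_force: [-0.5, -0.3, -1.4]
grip_width: 0.0558
```

>>> jog_arm(
  increments=[
    [[0,0,0,0,0,-0.001,1],[0,0,0,0,0,-0.0025,1],[0,0,0,0,0,-0.0025,1]],
  ],
)

```text
time: 28.65
position: [0.4375, -0.2955, 0.0722]
tool_rot: [0.481, -0.517, 0.521, -0.48]
ft_force: [0.5, 0.7, -2.1]
grip_width: 0.0554
```

>>> jog_arm(
  increments=[
    [[0,0,0,-0.001,0,-0.001,1],[0,0,0,-0.001,0,-0.0025,1],[0,0,0,-0.001,0,-0.0025,1]],
  ],
)

```text
time: 28.95
position: [0.4363, -0.2955, 0.0696]
tool_rot: [0.481, -0.517, 0.521, -0.48]
ft_force: [0.1, 0.5, -2.2]
grip_width: 0.0553
```

>>> jog_arm(
  increments=[
    [[0,0,0,0,0,-0.001,1],[0,0,0,0,0,-0.0025,1],[0,0,0,0,0,-0.0025,1]],
  ],
)

```text
time: 29.25
position: [0.4366, -0.2957, 0.0688]
tool_rot: [0.481, -0.516, 0.521, -0.48]
ft_force: [-0.6, 2.3, 10.6]
grip_width: 0.0556
```

```bash
python3 look.py 15 wrist side
```

```text
29.35 [ 0.4366 -0.2957  0.0688] yaw -4.37 [-0.77  1.44 10.56] 0.0557
```

View pics/wrist_15.png

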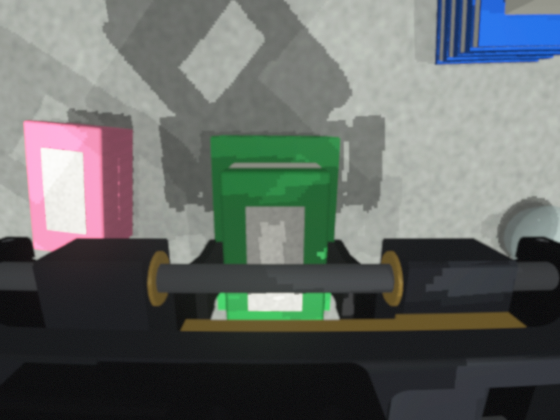

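>>> jog_arm(
  increments=[
    [[0,0,0,0,0,0,0],[0,0,0,0,0,0,-1],[0,0,0,0,0,0,-1],[0,0,0,0,0,0,-1],[0,0,0,0,0,0,-1],[0,0,0,0,0,0,-1]],
  ],
)

```text
time: 29.95
position: [0.4366, -0.2957, 0.0686]
tool_rot: [0.481, -0.516, 0.521, -0.48]
ft_force: [-0.1, -0.9, 0.8]
grip_width: 0.0841
```

>>> jog_arm(
  increments=[
    [[0,0,0,0,0,0.015,-1],[0,0,0,0,0,0.05,-1],[0,0,0,0,0,0.1,-1],[0,0,0,0,0,0.14,-1],[0,0,0,0,-0.03,0.18,-1],[0,0,0,0.005,-0.06,0.21,-1],[0,0,0,0.005,-0.085,0.21,-1],[0,0,0,0.005,-0.085,0.21,-1]],
  ],
)

```text
time: 30.75
position: [0.4419, -0.3845, 0.2798]
tool_rot: [0.481, -0.515, 0.523, -0.479]
ft_force: [0.4, 1.1, -0.7]
grip_width: 0.0872
```

```bash
python3 look.py 16 wrist top side; python3 - <<'E'
import pickle; from quad import *
I,im=pickle.load(open('pics/wrist_16.pkl','rb')); roi=(215,50,315,185)
print('greenpile',quad(I,mask(im,'green'),.060,roi,5)); print('label',quad(I,cv2.inRange(cv2.cvtColor(im,cv2.COLOR_RGB2HSV),(0,0,100),(180,60,255)),.112,(245,90,290,155),3))
E
```

```text
30.9 [ 0.4409 -0.3794  0.2776] yaw -4.38 [ 0.2  -0.22 -0.54] 0.0871
greenpile (array([ 0.436 , -0.2929]), [83.1, 124.8], -4.88)
label (array([ 0.4359, -0.2973]), [30.1, 52.5], -4.38)
```

View pics/wrist_16.png

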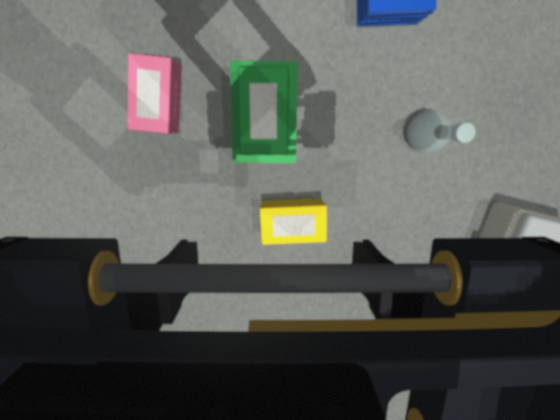

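View pics/top_16.png

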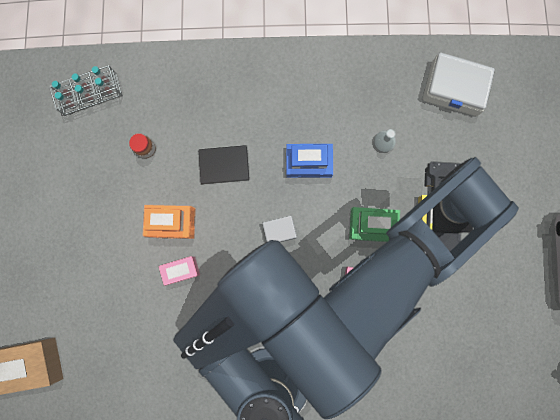

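View pics/side_16.png

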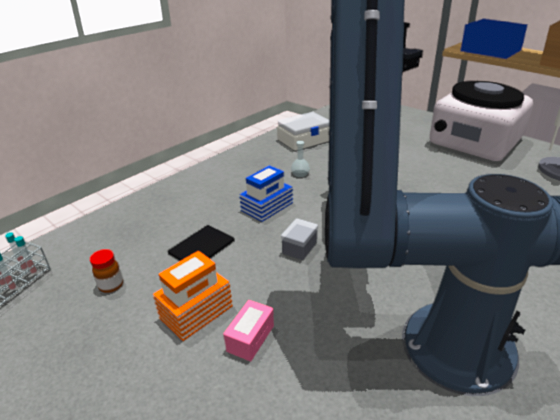

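```bash
python3 - <<'E'
import pickle; from quad import *
T,im=pickle.load(open('pics/top_16.pkl','rb'));S,si=pickle.load(open('pics/side_16.pkl','rb'))
print('orange label',quad(T,white(im),.1225,(145,205,195,235)),'want ~(.4515,.268) incl. top-cam bias')
print('blue label',quad(T,white(im),.107,(290,140,330,175)),'want ~(.615,-.1225)')
for n,r,z in (('jar',(120,130,165,165),0),('flask',(365,120,405,160),0)):
    a=cv2.cvtColor(cv2.imread('pics/top0.png'),cv2.COLOR_BGR2RGB)
    x0,y0,x1,y1=r; print(n,'mean pixel change',np.abs(a[y0:y1,x0:x1].astype(int)-im[y0:y1,x0:x1]).mean().round(1))
x0,y0,x1,y1=255,210,305,250; print('tip',np.abs(a[y0:y1,x0:x1].astype(int)-im[y0:y1,x0:x1]).mean().round(1))
cv2.imwrite('pics/top16c.png',cv2.cvtColor(cv2.resize(im[130:260,130:430],None,fx=2.6,fy=2.6,interpolation=cv2.INTER_CUBIC),cv2.COLOR_RGB2BGR))
E
```

```text
orange label (array([0.4518, 0.2677]), [26.2, 58.6], -0.96) want ~(.4515,.268) incl. top-cam bias
blue label (array([ 0.6152, -0.1215]), [26.8, 58.2], -1.16) want ~(.615,-.1225)
jar mean pixel change 7.4
flask mean pixel change 7.7
tip 13.9
```

View pics/top16c.png

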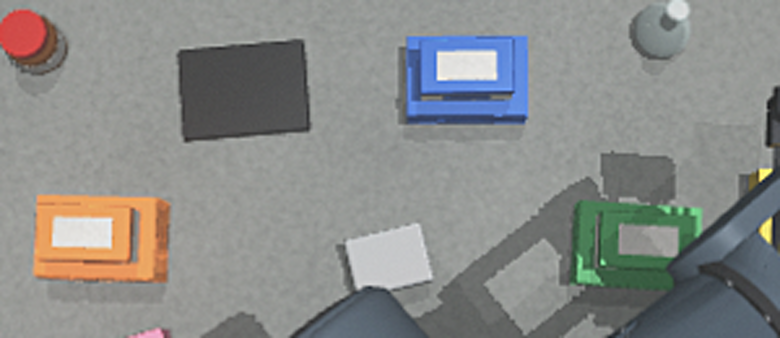

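All three boxes sit on their own piles, apparently level, and the bystanders look unmoved. Handing in.

```bash
python3 -c "
from rig import *
print(hand_in())"
```

```text
the job is handed in; nothing more can be done
None
```

I parked the green box on the dark pad. Then I moved blue onto the blue pile, orange onto the orange pile and green from the pad onto the green pile. Each was lowered in steps of 1 to 3 mm until the wrist force showed contact, released and left clear. I handed in at about 31 s of the 106 s allowed; no verdict was reported.

**Placement checks (limit 13 mm and 9 degrees):**

| Box | Off centre | Off square |
|---|---|---|
| Blue | about 1–2 mm | under 1 degree |
| Orange | about 1 mm | about 1 degree |
| Green | about 4 mm, along its length | about 0.5 degree |

The boxes looked upright in the pictures. The jar, flask and tip box looked unmoved in the top view. A pixel comparison of the tip box changed more than the other two, and I took that to be the arm's shadow.

**What disagreed:**
- **Top camera:** it read 3–4 mm off in x and y compared with the arm and wrist camera. I corrected for this, so the blue and orange figures rest partly on that correction.
- **Green pile height:** contact gave 59–61 mm, while its size in the wrist image suggested 50–58 mm. I went by contact.
- **Orange and green piles in the top view:** I could not measure these directly, because the pile sides and the arm got in the way. I relied on the wrist camera for both.

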